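# Flip the stock tags in front of the sample-supply bins

### The arm

A 7-joint arm with a two-finger parallel gripper is mounted at the origin on the work surface. World frame = base frame: x ahead of the robot, y to its left, z up, the work surface at z = 0. Lengths are in m, angles in rad, forces in N, time in s.
With the tool pointing down it reaches from about 0.4 to 0.85 m from the base axis. Payload 10.4 kg.
Tool frame: the origin (TCP) lies at the very end of the fingers, on their centre line; the grasp point (between the pads) lies ctrl.tcp_to_grasp behind it (ctrl.tcp_to_grasp is the distance from the TCP to the grasp point, in m); y points along the fingers, z is the direction in which the jaws open and shut, and the axes are right-handed (so a half turn about y gives the same grasp; the last joint's range is limited). The gripper opens to 85 mm and grips with 20 to 120 N. Pads are 22 mm wide; open, the fingers measure 114 mm over their backs; the gripper's body (76 mm by 85 mm) begins 54 mm behind the grasp point. The pads swing forward as they close: fully open they stand 13 mm farther back than shut.
Start: joints at [1.078, 0.332, -0.065, 1.46, 0.022, 1.35, -0.088], TCP at [0.283, -0.557, 0.197] pointing down, gripper open.
Joint ranges: [-2.6, 2.6], [-0.5, 2.12], [-1.47, 1.34], [0.16, 2.42], [-1.27, 4.41], [0.06, 2.06], [-2.6, 2.6]. Speed limits (rad/s): [2.22, 2.22, 2.79, 2.79, 3.14, 3.14, 3.14].

### API

Orientations are given as a rotation vector (axis times angle).
In Python, from plant import ctrl, vision gives the robot as it stands.
- The arm moves only by the tool send_rows, never from a script. Its argument "plan" is a list of rows, each a list of 3 entries, a list of its own where there are three numbers: the opening, from -1 (shut) to 1 (fully open), then the shift along the tool's x, y, z in cm, then the turn about the tool's y in degrees. A call has 1 to 10 rows; each row shifts and turns the commanded pose from where the row before left it, along the tool's axes as they then stand; what a row does not reach is not made up. A row lasts 1/10 s, in which the tool goes at most 50 mm and 8.59 degrees, less where a joint would pass 70% of its speed; a pose out of reach is approached as far as the arm can. A call with a gripper value outside its range is refused whole. The fingers move at their own pace and stop on an object; "force" is the grip in N (left out, the last holds). Time passes only in rows, so rows that do not move let the fingers close. It gives the time, the measured TCP pose, the force and the opening at its end, in the units of the state.
- ctrl.state(): the state, without advancing time (a new reading comes with each control period).
- vision.read_camera(name): name is "scene" or "top" or "wrist"; returns (picture, depth): 400x640x3 uint8, red, green, blue; 400x640 float32, m along the optical axis (not along the pixel's ray), 0 where there is no reading.
- vision.camera_model(name): a dict with "fx", "fy", "cx", "cy" (pixels), "dist" ([k1, k2, p1, p2, k3] as OpenCV has them; the pictures are not rectified), "rvec" (rotation vector, rad) and "tvec" (3), from world to camera coordinates, as OpenCV has them. Camera axes: x right, y down, z forward; pixel columns grow to the right and rows downward; lengths in m; the calibration is good to about 2 mm. A picture is of the moment at which its call begins: read the wrist's pose just before it. camera_model takes no time and is no camera call; for the wrist camera it gives the pose at the moment of the call.
- ctrl.close_job(): hands the job in, once; it reports no verdict.
The state is a dict: "time": time; "q": joint angles; "joint_vel": joint speeds; "joint_efforts": joint torques, N m; "ee_pos": TCP position; "tool_rot": TCP orientation; "wrist_force": force on the tool from outside, world axes, zero at the start; "ft_torque": the same for the moment, N m; "grip_width": finger opening in m.
Only numpy, scipy, OpenCV 4.12 (cv2) and the standard library are available. Lean on these libraries where they do the work, as an engineer would, in place of code of your own. Each camera call takes 0.05 s, during which the arm holds its last target.

### The job

The four supply bins have been gone through, but the flip tags in front of them are out of date. With a fingertip, gently push over whichever tags are wrong, so that every full bin has its tag lying with the green face up and the bin that has run out has its tag with the red face up. Do not pinch or force the tags, do not lift or shift the bins, and leave everything else on the bench where it stands.

Things in the scene. Friction and masses are not known exactly. Their poses are not given: they have to be found in the camera images.
- rack: fixed steel bin rack, 275 mm (x) by 660 mm (y), with a raised aluminium tag board along its front (85 x 620 mm, top 80 mm above the table). Origin on the table below the middle of the row of tags; x away from the robot, y left along the row. Tags at y = +-75 and +-225 mm, each 127 mm in front of (-x) the middle of its own bin; which bin and which clip has which place changes.
- clip1: grey V-shaped clip fixed on the tag board, 80 (x) x 36 mm, carrying one flip tag. Origin at the centre of its underside, 80 mm above the table; axes as the rack's. Its hinge pin runs along x, 22 mm above the origin. The V's two wings, the tag's stops, reach 18 mm to either side and 34 mm above the origin.
- tag1 (a joint): lean (rad) of clip1's flip tag, a 30 g plate 66 mm wide (x), 58 mm from pin to free edge, 4 mm thick: 0 upright; +0.8 at the stop to the right (-y), green face up; -0.8 at the stop to the left (+y), red face up. Loose hinge: past upright it falls to its stop by itself; there the free edge is 42 mm beside and 40 mm above the pin. Push that edge inward and slightly up to tip it over.
- tag1_edge (a point): middle of the free edge of that tag (clip1)
- clip2: grey V-shaped clip fixed on the tag board, 80 (x) x 36 mm, carrying one flip tag. Origin at the centre of its underside, 80 mm above the table; axes as the rack's. Its hinge pin runs along x, 22 mm above the origin. The V's two wings, the tag's stops, reach 18 mm to either side and 34 mm above the origin.
- tag2 (a joint): lean (rad) of clip2's flip tag, a 30 g plate 66 mm wide (x), 58 mm from pin to free edge, 4 mm thick: 0 upright; +0.8 at the stop to the right (-y), green face up; -0.8 at the stop to the left (+y), red face up. Loose hinge: past upright it falls to its stop by itself; there the free edge is 42 mm beside and 40 mm above the pin. Push that edge inward and slightly up to tip it over.
- tag2_edge (a point): middle of the free edge of that tag (clip2)
- clip3: grey V-shaped clip fixed on the tag board, 80 (x) x 36 mm, carrying one flip tag. Origin at the centre of its underside, 80 mm above the table; axes as the rack's. Its hinge pin runs along x, 22 mm above the origin. The V's two wings, the tag's stops, reach 18 mm to either side and 34 mm above the origin.
- tag3 (a joint): lean (rad) of clip3's flip tag, a 30 g plate 66 mm wide (x), 58 mm from pin to free edge, 4 mm thick: 0 upright; +0.8 at the stop to the right (-y), green face up; -0.8 at the stop to the left (+y), red face up. Loose hinge: past upright it falls to its stop by itself; there the free edge is 42 mm beside and 40 mm above the pin. Push that edge inward and slightly up to tip it over.
- tag3_edge (a point): middle of the free edge of that tag (clip3)
- clip4: grey V-shaped clip fixed on the tag board, 80 (x) x 36 mm, carrying one flip tag. Origin at the centre of its underside, 80 mm above the table; axes as the rack's. Its hinge pin runs along x, 22 mm above the origin. The V's two wings, the tag's stops, reach 18 mm to either side and 34 mm above the origin.
- tag4 (a joint): lean (rad) of clip4's flip tag, a 30 g plate 66 mm wide (x), 58 mm from pin to free edge, 4 mm thick: 0 upright; +0.8 at the stop to the right (-y), green face up; -0.8 at the stop to the left (+y), red face up. Loose hinge: past upright it falls to its stop by itself; there the free edge is 42 mm beside and 40 mm above the pin. Push that edge inward and slightly up to tip it over.
- tag4_edge (a point): middle of the free edge of that tag (clip4)
- bin_tubes: loose pale grey open-fronted bin 150 (x) x 115 (y) x 80 mm, standing on the rack behind a tag; full: packed to the top with upright sample tubes with blue-teal caps (contents rise at most 90 mm above the bin's underside). Origin at the centre of its underside, 12 mm above the table; x away from the robot at the rack's yaw. Not to be moved.
- bin_pots: loose pale grey open-fronted bin 150 (x) x 115 (y) x 80 mm, standing on the rack behind a tag; full: packed with white specimen pots with yellow screw caps (contents rise at most 90 mm above the bin's underside). Origin at the centre of its underside, 12 mm above the table; x away from the robot at the rack's yaw. Not to be moved.
- bin_packs: loose pale grey open-fronted bin 150 (x) x 115 (y) x 80 mm, standing on the rack behind a tag; full: packed to the top with white swab packets standing on edge, each with a blue stripe (contents rise at most 90 mm above the bin's underside). Origin at the centre of its underside, 12 mm above the table; x away from the robot at the rack's yaw. Not to be moved.
- bin_bare: loose pale grey open-fronted bin 150 (x) x 115 (y) x 80 mm, standing on the rack behind a tag; run out: bare but for one stray tube lying on its floor (contents rise at most 90 mm above the bin's underside). Origin at the centre of its underside, 12 mm above the table; x away from the robot at the rack's yaw. Not to be moved.
- sanitiser: bystander, loose: pump bottle, pale blue, white pump, 52 mm wide, 124 mm tall, standing in front of the rack at the left. Origin at the centre of its underside. Leave alone.
- specimen_pot: bystander, loose: single white pot with yellow cap, 60 mm wide, 72 mm tall, standing in front of the rack at the right. Origin at the centre of its underside. Leave alone.
- marker: bystander, loose: blue-capped white marker pen, 115 mm long along x, 16 mm thick, lying on the rack between the two middle bins. Origin at the centre of its underside. Leave alone.
- label_roll: bystander, loose: roll of paper labels lying flat, 70 mm wide, 30 mm high, in front of the rack. Origin at the centre of its underside. Leave alone.
- dish: bystander, loose: open aluminium dish 110 x 200 x 28 mm at the left end of the rack. Origin at the centre of its underside. Leave alone.
- tube_stand: bystander, loose: white stand 80 x 200 mm with teal-capped tubes, 85 mm tall, at the right end of the rack. Origin at the centre of its underside. Leave alone.

How it is judged:
By the outcome, as a careful person would: the job done as asked, in the order asked, and still so for the second after the job is handed in, with the robot touching nothing.
It also fails if it takes over 50 s, if anything falls off the work surface, if the arm or the gripper's body presses on something with over 40 N, if the wrist force passes 120 N, or if a joint passes its speed limit or range.

## Working session

There is one attempt and no reset: what is moved stays moved. The work goes in short steps, Python scripts to look and compute and a tool call to move; the robot and the scene stay as the last step left them, time stands still between calls to the robot, and variables do not carry over. Pictures are saved under pics/ and viewed, and the job is handed in when it is done.

Besides the shell and the picture viewer there is one more tool, called as a command line: name --argument value ..., lists and objects as JSON in quotes. send_rows: Moves the arm, as the interface text tells. Its arguments: {"type":"object","properties":{"plan":{"type":"array"},"force":{"type":"number"}},"required":["plan"]}

```bash
mkdir -p pics; ls
python3 - <<'E'
from plant import ctrl, vision
import cv2,numpy as np
print(ctrl.state(), ctrl.tcp_to_grasp)
for n in ["scene","top"]:
    p,d=vision.read_camera(n); cv2.imwrite(f"pics/{n}1.png",p[:,:,::-1]); np.savez(f"{n}1.npz",p=p,d=d)
    m=vision.camera_model(n); print(n,m)
    R=cv2.Rodrigues(np.array(m["rvec"]))[0]; print(-R.T@np.array(m["tvec"]).ravel())
E
```

```text
pics
{'time': 0.0, 'q': array([ 1.07838711,  0.33288076, -0.06467324,  1.46093863,  0.02160232,
        1.34988743, -0.08847162]), 'joint_vel': array([-1.61010210e-04,  2.55121396e-05,  2.05664813e-03, -9.14170632e-04,
        2.93637940e-04,  1.10802834e-03,  1.04849475e-03]), 'joint_efforts': array([-1.04821986e-03, -6.25448084e+01,  4.88241808e-02, -3.91602802e+01,
        1.61720632e-02,  9.88381886e-03, -2.48782294e-05]), 'ee_pos': array([ 0.28273604, -0.55692154,  0.19591163]), 'tool_rot': array([-0.46948187,  1.96127372, -1.95853266]), 'wrist_force': array([-0.23637805, -1.16615811,  0.37139918]), 'ft_torque': array([ 0.0079394 , -0.02165853, -0.01177035]), 'grip_width': 0.08567866088217797} 0.0187
scene {'fx': 361.9063854644263, 'fy': 361.9063854644263, 'cx': 317.8916011847767, 'cy': 201.8993310641202, 'dist': array([0.02584053, 0.        , 0.        , 0.        , 0.        ]), 'rvec': array([ 2.12823715,  1.17269929, -0.44977131]), 'tvec': array([-0.29722746, -0.21586625,  1.64171033])}
[ 1.23620896 -0.45768694  1.04521064]
top {'fx': 432.2412915623426, 'fy': 432.2412915623426, 'cx': 316.0057086093982, 'cy': 198.61700123499534, 'dist': array([-0.04228498,  0.        ,  0.        ,  0.        ,  0.        ]), 'rvec': array([ 2.20501329, -2.20535248,  0.05761958]), 'tvec': array([-0.01430859,  0.52233787,  1.40375692])}
[4.62921929e-01 1.01492940e-04 1.42452742e+00]
```

View pics/scene1.png

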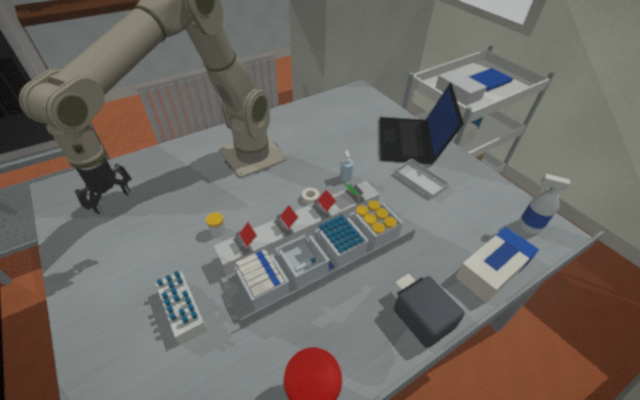

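View pics/top1.png

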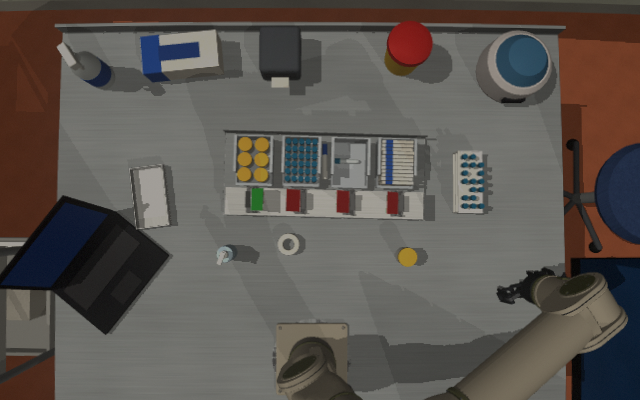

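The bins from left to right are pots (253,158), tubes (302,160), bare (350,165) and packs (397,160). The tags are green (257,199), red (293,200), red (344,202) and red (393,203). So tags 2 and 4 look wrong. I'll zoom in and measure.

```bash
cat > h.py <<'E'
import cv2,numpy as np
from plant import ctrl, vision
def cast(m,uv,z):
    K=np.array([[m["fx"],0,m["cx"]],[0,m["fy"],m["cy"]],[0,0,1]])
    n=cv2.undistortPoints(np.array(uv,float).reshape(-1,1,2),K,m["dist"])[:,0]
    R=cv2.Rodrigues(np.array(m["rvec"]))[0]; t=np.array(m["tvec"]).ravel()
    C=-R.T@t; d=np.c_[n,np.ones(len(n))]@R
    return C+d*((z-C[2])/d[:,2])[:,None]
def deproj(m,uv,depth):
    K=np.array([[m["fx"],0,m["cx"]],[0,m["fy"],m["cy"]],[0,0,1]])
    n=cv2.undistortPoints(np.array(uv,float).reshape(-1,1,2),K,m["dist"])[:,0]
    R=cv2.Rodrigues(np.array(m["rvec"]))[0]; t=np.array(m["tvec"]).ravel()
    return (np.c_[n,np.ones(len(n))]*np.array(depth)[:,None]-t)@R
E
python3 - <<'E'
from h import *
a=np.load("top1.npz");p,d=a["p"],a["d"];m=vision.camera_model("top")
cv2.imwrite("pics/topz.png",cv2.resize(p[120:230,215:435,::-1],None,fx=3.6,fy=3.6,interpolation=cv2.INTER_CUBIC))
hsv=cv2.cvtColor(p,cv2.COLOR_RGB2HSV)
red=((hsv[...,0]<8)|(hsv[...,0]>172))&(hsv[...,1]>130)&(hsv[...,2]>50)
gr=(hsv[...,0]>45)&(hsv[...,0]<75)&(hsv[...,1]>120)
for nm,k in(("red",red),("green",gr)):
    k=k.copy();k[:185]=0;k[222:]=0
    n,l,s,c=cv2.connectedComponentsWithStats(k.astype(np.uint8))
    for i in range(1,n):
        if s[i,4]<30: continue
        v,u=np.where(l==i); ok=d[v,u]>0
        P=deproj(m,np.c_[u,v][ok],d[v,u][ok])
        print(nm,s[i],P.mean(0).round(4),"lo",np.percentile(P,3,0).round(3),"hi",np.percentile(P,97,0).round(3))
        A=np.polyfit(P[:,1],P[:,2],1);print("  slope dz/dy",A[0].round(2))
# board: height .08
v,u=np.mgrid[120:230,215:435]; P=deproj(m,np.c_[u.ravel(),v.ravel()],d[120:230,215:435].ravel())
k=(np.abs(P[:,2]-.08)<.006)&(np.array(v.ravel())>180)
img=np.zeros((400,640),np.uint8); img[v.ravel()[k],u.ravel()[k]]=255
Q=P[k]; r=cv2.minAreaRect(Q[:,:2].astype(np.float32)*1000); print("board",r,cv2.boxPoints(r))
E
```

```text
red [287 189  13  23 272] [0.5143 0.0565 0.1262] lo [0.483 0.038 0.108] hi [0.544 0.073 0.143]
  slope dz/dy 0.98
red [337 190  12  23 256] [ 0.5101 -0.0932  0.1252] lo [ 0.48  -0.111  0.105] hi [ 0.54  -0.075  0.144]
  slope dz/dy 1.06
red [387 192  11  22 223] [ 0.5054 -0.2441  0.1225] lo [ 0.474 -0.262  0.104] hi [ 0.537 -0.228  0.141]
  slope dz/dy 0.96
green [252 188  11  22 227] [0.5173 0.1648 0.1242] lo [0.486 0.147 0.107] hi [0.546 0.182 0.143]
  slope dz/dy -0.98
board ((521.4505004882812, -38.437957763671875), (617.3204345703125, 114.5744400024414), 88.49613952636719) [[ 456.08243 -345.4884 ]
 [ 570.61743 -348.4953 ]
 [ 586.8186   268.6125 ]
 [ 472.28357  271.6194 ]]
```

View pics/topz.png

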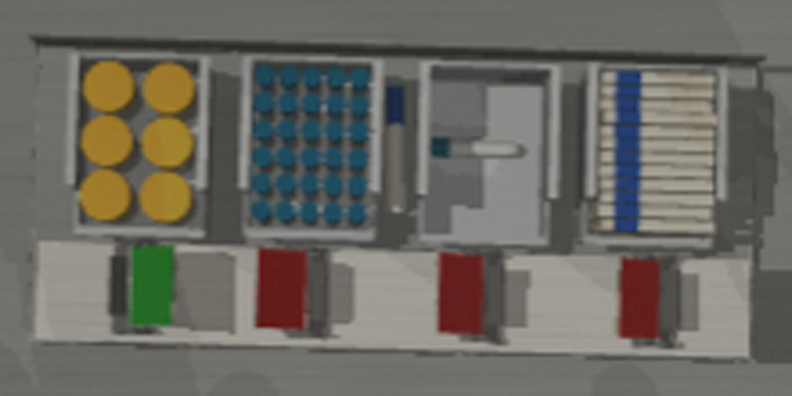

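All three red tags lean left: the high edge is on the +y side at z≈0.143, which matches the expected 0.142. The edges are at (0.514, 0.074) for tubes and (0.506, -0.227) for packs. I'll now work out the tool axes.

```bash
cat >> h.py <<'E'
def to(target):
    s=ctrl.state(); R=cv2.Rodrigues(np.array(s["tool_rot"]))[0]
    d=R.T@(np.array(target)-s["ee_pos"])*100
    print("t",round(s["time"],2),"pos",s["ee_pos"].round(4),"f",s["wrist_force"].round(1),"shift cm",d.round(2))
    return R
E
python3 -c "
from h import *
R=to([.506,-.18,.22]);print(R.round(3))"
```

```text
t 0.1 pos [ 0.2828 -0.5569  0.196 ] f [ 0.2  0.4 -0.2] shift cm [-36.97  -2.37 -23.51]
[[-0.892 -0.001  0.453]
 [-0.453  0.001 -0.892]
 [ 0.    -1.    -0.001]]
```

send_rows --plan '[[-1,[-1.5,-1,-1],0],[-1,[-3.8,-0.2,-2.4],0],[-1,[-3.8,-0.2,-2.4],0],[-1,[-3.8,-0.2,-2.4],0],[-1,[-3.8,-0.2,-2.4],0],[-1,[-3.8,-0.2,-2.4],0],[-1,[-3.8,-0.2,-2.4],0],[-1,[-3.8,-0.2,-2.4],0],[-1,[-3.8,-0.2,-2.4],0],[-1,[-3.8,-0.2,-2.4],0]]'

```text
time: 1.1
ee_pos: [0.4996, -0.1915, 0.2254]
tool_rot: [-0.469, 1.959, -1.96]
wrist_force: [0.3, -0.6, 0.3]
grip_width: 0.0001
```

send_rows --plan '[[-1,[0,0,0],7],[-1,[0,0,0],7],[-1,[0,0,0],7],[-1,[0,0,0],6],[-1,[0,0,0],0],[-1,[0,0,0],0]]'

```text
time: 1.7
ee_pos: [0.499, -0.1935, 0.225]
tool_rot: [-0.003, 2.22, -2.22]
wrist_force: [-0.1, 0.3, 0.8]
grip_width: -0.0002
```

```bash
python3 -c "
from h import *
R=to([.506,-.185,.128]);print(R.round(3),ctrl.state()['grip_width'])
for n in ['top','scene']:
    p,d=vision.read_camera(n); cv2.imwrite(f'pics/{n}2.png',cv2.resize(p[100:300,180:480,::-1],None,fx=2.6,fy=2.6))
"
```

```text
t 1.7 pos [ 0.499  -0.1935  0.225 ] f [-0.1  0.3  0.8] shift cm [-0.7   9.7  -0.85]
[[-1.     0.     0.002]
 [-0.002 -0.    -1.   ]
 [-0.    -1.     0.   ]] -0.0001794553582317506
```

View pics/scene2.png

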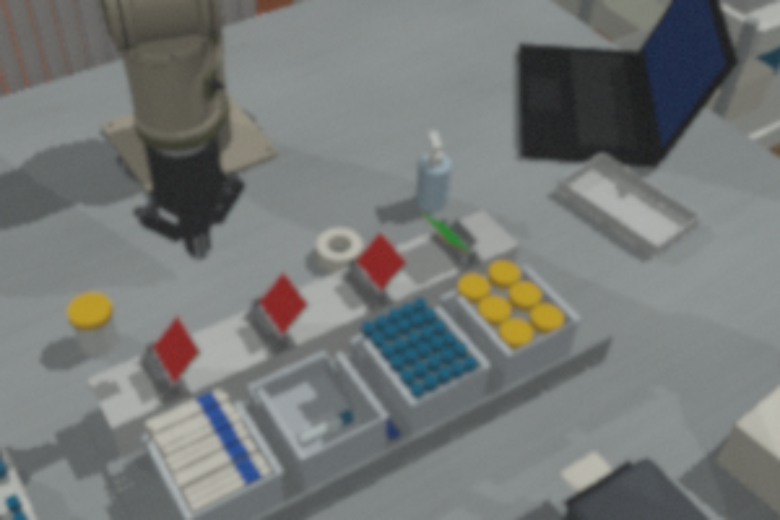

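The packs, bare and tubes tags still show red. When shut, the gripper's knuckles stick out along the jaw axis, so I'll turn it 90° to put them along x, clear of the tags.

```bash
python3 -c "
from h import *
print(ctrl.state()['q'].round(2))"
```

```text
[ 0.59  0.14 -0.34  1.64  0.05  1.37 -1.32]
```

send_rows --plan '[[-1,[0,0,0],-8.5],[-1,[0,0,0],-8.5],[-1,[0,0,0],-8.5],[-1,[0,0,0],-8.5],[-1,[0,0,0],-8.5],[-1,[0,0,0],-8.5],[-1,[0,0,0],-8.5],[-1,[0,0,0],-8.5],[-1,[0,0,0],-8.5],[-1,[0,0,0],-8.5]]'

```text
time: 2.8
ee_pos: [0.4989, -0.1941, 0.2247]
tool_rot: [-1.17, 1.268, -1.268]
wrist_force: [0.4, 0.1, -0.6]
grip_width: -0.0004
```

send_rows --plan '[[-1,[0,0,0],-5],[-1,[0,0,0],0],[-1,[0,0,0],0]]'

```text
time: 3.1
ee_pos: [0.4989, -0.1942, 0.2247]
tool_rot: [-1.208, 1.212, -1.212]
wrist_force: [-1.0, 0.2, 0.1]
grip_width: 0.0002
```

```bash
python3 -c "
from h import *
R=to([.506,-.187,.13]);print(R.round(3),ctrl.state()['q'].round(2))
"
```

```text
t 3.1 pos [ 0.4989 -0.1942  0.2247] f [-1.   0.2  0.1] shift cm [-0.72  9.47  0.71]
[[-0.003 -0.     1.   ]
 [-1.    -0.    -0.003]
 [ 0.    -1.    -0.   ]] [ 0.69  0.15 -0.44  1.64  0.06  1.37  0.23]
```

send_rows --plan '[[-1,[-0.7,0,0.7],0],[-1,[0,2.5,0],0],[-1,[0,2.5,0],0],[-1,[0,2.5,0],0],[-1,[0,2.0,0],0],[-1,[0,0,0],0],[-1,[0,0,0],0]]'

```text
time: 3.8
ee_pos: [0.5065, -0.1867, 0.1302]
tool_rot: [-1.208, 1.21, -1.21]
wrist_force: [-0.1, 0.2, 1.4]
grip_width: -0.0001
```

```bash
python3 -c "
from h import *
R=to([.506,-.187,.13])
p,d=vision.read_camera('scene'); cv2.imwrite('pics/s3.png',cv2.resize(p[150:300,180:400,::-1],None,fx=3.5,fy=3.5))
"
```

```text
t 3.8 pos [ 0.5065 -0.1867  0.1302] f [-0.1  0.2  1.4] shift cm [ 0.03  0.02 -0.05]
```

View pics/s3.png

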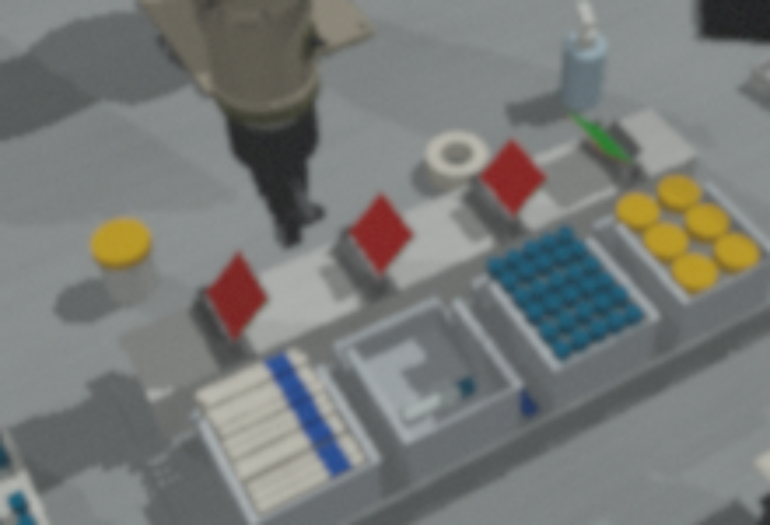

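send_rows --plan '[[-1,[0.8,0,0],0],[-1,[0.8,0,0],0],[-1,[0.6,0,0],0],[-1,[0.6,0,0],0],[-1,[0.6,-0.1,0],0],[-1,[0.6,-0.2,0],0],[-1,[0.6,-0.2,0],0],[-1,[0.6,-0.2,0],0],[-1,[0.6,-0.2,0],0],[-1,[0.6,-0.2,0],0]]'

```text
time: 4.85
ee_pos: [0.5059, -0.2517, 0.1409]
tool_rot: [-1.209, 1.21, -1.21]
wrist_force: [0.4, 0.3, 0.3]
grip_width: -0.0001
```

send_rows --plan '[[-1,[0.6,-0.2,0],0],[-1,[0.6,-0.1,0],0],[-1,[0,0,0],0],[-1,[0,0,0],0]]'

```text
time: 5.25
ee_pos: [0.5058, -0.2631, 0.1436]
tool_rot: [-1.208, 1.21, -1.21]
wrist_force: [0.2, 0.1, -0.0]
grip_width: 0.0
```

```bash
python3 -c "
from h import *
R=to([.506,-.187,.13])
p,d=vision.read_camera('scene'); cv2.imwrite('pics/s4.png',cv2.resize(p[150:300,180:400,::-1],None,fx=3.5,fy=3.5))
"
```

```text
t 5.25 pos [ 0.5058 -0.2631  0.1436] f [ 0.2  0.1 -0. ] shift cm [-7.61  1.36  0.  ]
```

View pics/s4.png

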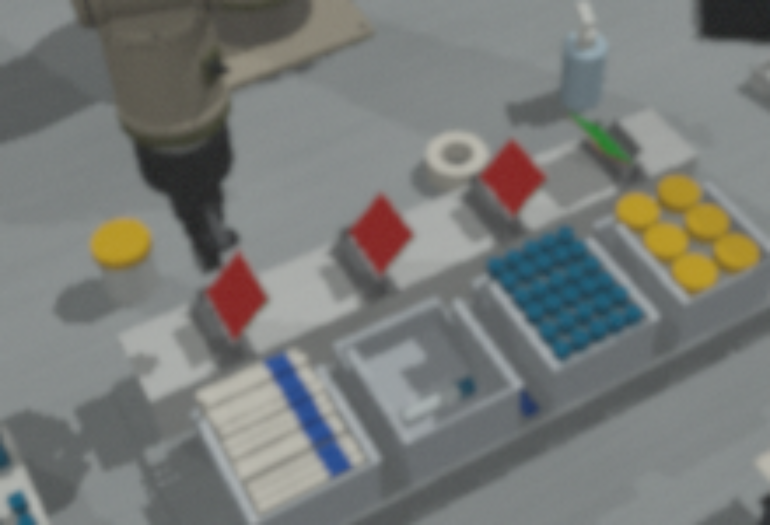

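The tag didn't move, and there was no force. In the picture the fingertip (215,262) is on the robot side of the tag. I'll check by casting rays.

```bash
python3 -c "
from h import *
m=vision.camera_model('scene')
uv=[(180+215/3.5,150+265/3.5),(180+238/3.5,150+253/3.5),(180+268/3.5,150+297/3.5)]
print(cast(m,uv,.142).round(3)); 
s=ctrl.state(); R=cv2.Rodrigues(m['rvec'])[0]
def pr(P):
    K=np.array([[m['fx'],0,m['cx']],[0,m['fy'],m['cy']],[0,0,1]])
    u=cv2.projectPoints(np.array(P,float),m['rvec'],m['tvec'],K,m['dist'])[0][:,0]; return (u-[180,150])*3.5
print(pr([s['ee_pos'],[.506,-.227,.142]]))
p,d=vision.read_camera('top'); cv2.imwrite('pics/t4.png',cv2.resize(p[120:260,250:450,::-1],None,fx=4,fy=4,interpolation=cv2.INTER_CUBIC))
mt=vision.camera_model('top')
p,d2=vision.read_camera('scene')
# depth at fingertip & tag corner in scene
for u,v in uv: print(u,v,d2[int(v),int(u)],deproj(m,[(int(u),int(v))],[d2[int(v),int(u)]]).round(3))
"
```

```text
[[ 0.479 -0.249  0.142]
 [ 0.477 -0.225  0.142]
 [ 0.539 -0.225  0.142]]
[[213.29658424 289.05788618]
 [249.78650679 273.98402316]]
241.42857142857144 225.71428571428572 1.1051433 [[ 0.518 -0.261  0.192]]
248.0 222.28571428571428 1.1760447 [[ 0.479 -0.226  0.145]]
256.57142857142856 234.85714285714286 1.1428136 [[ 0.537 -0.225  0.144]]
```

View pics/t4.png

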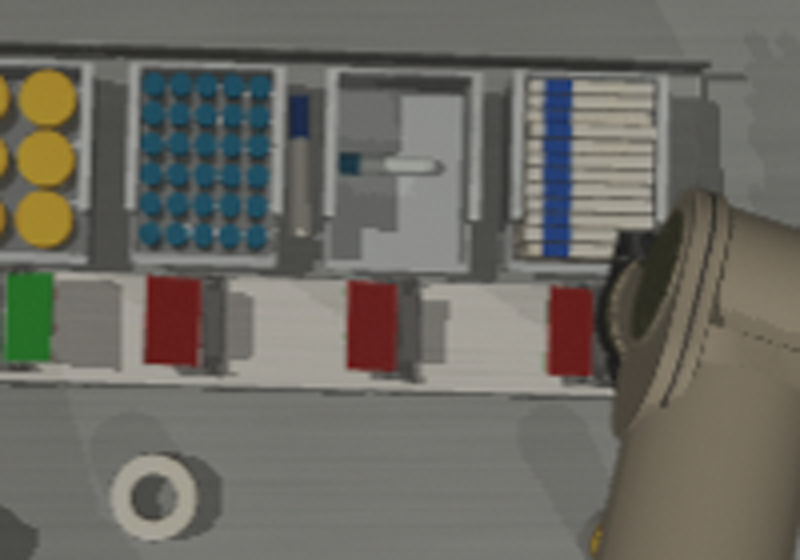

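```bash
python3 -c "
from h import *
m=vision.camera_model('scene')
p,d=vision.read_camera('scene')
cv2.imwrite('pics/s5.png',cv2.resize(p[195:250,205:285,::-1],None,fx=10,fy=10,interpolation=cv2.INTER_NEAREST))
v,u=np.mgrid[195:250,205:285];P=deproj(m,np.c_[u.ravel(),v.ravel()],d[195:250,205:285].ravel())
k=(P[:,2]>.148)&(P[:,2]<.26)&(P[:,1]<-.2)&(P[:,1]>-.33)&(P[:,0]>.4)&(P[:,0]<.6)
Q=P[k]; U=np.c_[u.ravel(),v.ravel()][k]
for i in np.argsort(Q[:,2])[:25]: print(U[i],Q[i].round(3))
p,d=vision.read_camera('wrist'); cv2.imwrite('pics/w5.png',p[:,:,::-1])
"
```

```text
[243 225] [ 0.512 -0.253  0.181]
[238 227] [ 0.513 -0.27   0.183]
[237 227] [ 0.514 -0.273  0.186]
[239 227] [ 0.517 -0.268  0.186]
[235 224] [ 0.5   -0.274  0.187]
[243 224] [ 0.513 -0.253  0.187]
[237 226] [ 0.512 -0.272  0.189]
[241 225] [ 0.517 -0.261  0.19 ]
[241 226] [ 0.52  -0.262  0.191]
[236 225] [ 0.509 -0.273  0.191]
[237 225] [ 0.511 -0.271  0.192]
[243 223] [ 0.514 -0.252  0.192]
[240 225] [ 0.516 -0.263  0.192]
[238 226] [ 0.517 -0.27   0.193]
[240 226] [ 0.521 -0.265  0.193]
[239 226] [ 0.52  -0.268  0.194]
[238 225] [ 0.517 -0.27   0.196]
[242 224] [ 0.52  -0.258  0.197]
[235 223] [ 0.505 -0.274  0.197]
[241 224] [ 0.519 -0.261  0.198]
[237 224] [ 0.513 -0.271  0.198]
[236 224] [ 0.512 -0.274  0.198]
[239 225] [ 0.521 -0.268  0.2  ]
[237 223] [ 0.512 -0.27   0.201]
[242 223] [ 0.521 -0.257  0.202]
```

View pics/s5.png

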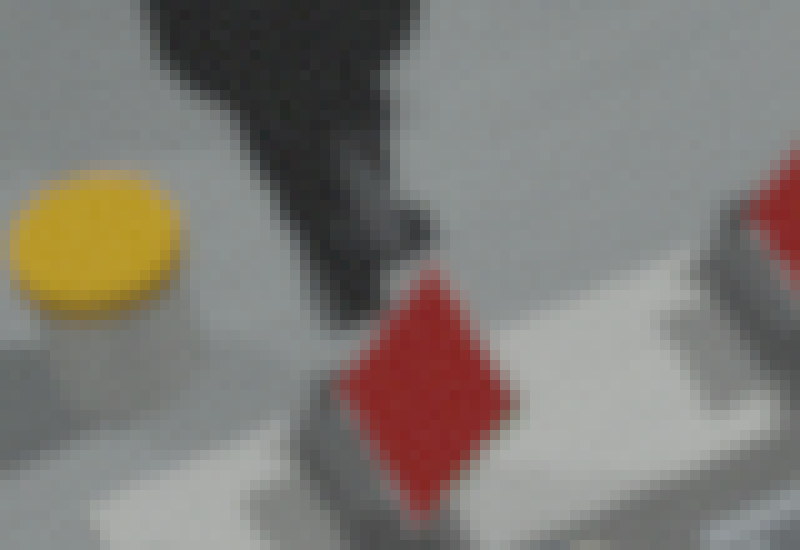

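View pics/w5.png

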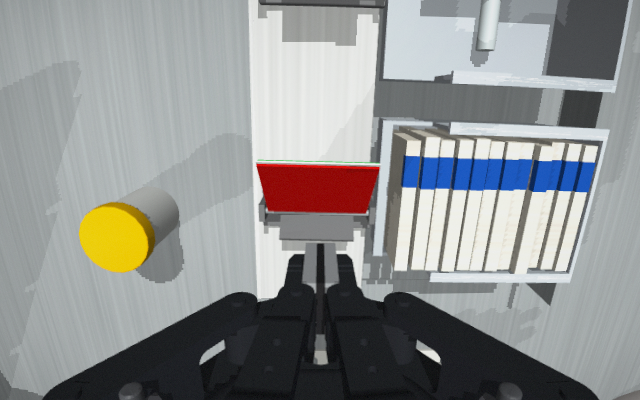

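From depth, the fingertip is at z≈0.18 while the reported TCP is 0.144, so the finger passed above the tag. I'll cross-check with the wrist camera, measuring the tag and fingertip in one frame.

```bash
python3 -c "
from h import *
m=vision.camera_model('wrist')
p,d=vision.read_camera('wrist'); d=np.array(d)
R=cv2.Rodrigues(m['rvec'])[0]; print('cam',-R.T@np.ravel(m['tvec']),ctrl.state()['ee_pos'])
hsv=cv2.cvtColor(p,cv2.COLOR_RGB2HSV)
red=((hsv[...,0]<8)|(hsv[...,0]>172))&(hsv[...,1]>150)&(d>0)
v,u=np.where(red);P=deproj(m,np.c_[u,v],d[v,u]);print('red',np.percentile(P,[2,50,98],axis=0).round(3))
for uv in [(315,250),(310,260),(330,250),(300,262),(345,262),(315,275),(280,40),(350,100)]:
    print(uv,p[uv[1],uv[0]],deproj(m,[uv],[d[uv[1],uv[0]]]).round(3),d[uv[1],uv[0]])
"
```

```text
cam [ 0.50555617 -0.1893505   0.31938753] [ 0.50592448 -0.26291266  0.14372265]
red [[ 0.472 -0.264  0.106]
 [ 0.504 -0.242  0.127]
 [ 0.535 -0.226  0.142]]
(315, 250) [123 126 128] [[ 0.503 -0.253  0.188]] 0.14430448
(310, 260) [123 126 128] [[ 0.501 -0.253  0.196]] 0.13643126
(330, 250) [124 126 129] [[ 0.51  -0.253  0.188]] 0.14397827
(300, 262) [29 31 35] [[ 0.497 -0.257  0.191]] 0.14233467
(345, 262) [31 32 35] [[ 0.516 -0.257  0.191]] 0.14301215
(315, 275) [113 116 118] [[ 0.504 -0.253  0.208]] 0.12478995
(280, 40) [230 232 230] [[ 0.479 -0.155  0.08 ]] 0.21887378
(350, 100) [233 235 232] [[ 0.526 -0.193  0.079]] 0.23080866
```

The wrist camera puts the board at 0.080 and the tag edge at 0.142, so the arm pose is right. It also shows the real fingertip about 38 mm behind the reported TCP, so I have to go deeper. First I'll check how wide the gripper is at each height.

```bash
python3 -c "
from h import *
T=ctrl.state()['ee_pos']
for n in ['scene','wrist']:
    m=vision.camera_model(n); p,d=vision.read_camera(n)
    v,u=np.mgrid[0:400,0:640]; k=d>0
    P=deproj(m,np.c_[u[k],v[k]],d[k])-T
    P=P[(abs(P[:,0])<.09)&(abs(P[:,1])<.09)]
    print(n)
    for a in np.arange(.03,.16,.01):
        Q=P[(P[:,2]>a)&(P[:,2]<=a+.01)]
        if len(Q)>3: print(round(a,3),len(Q),np.percentile(Q[:,:2],[3,97],axis=0).round(3).tolist())
"
```

```text
scene
0.04 14 [[-0.002, -0.011], [0.015, 0.011]]
0.05 16 [[0.001, -0.011], [0.016, 0.007]]
0.06 7 [[-0.005, -0.011], [0.015, 0.003]]
0.07 5 [[-0.009, -0.013], [0.009, -0.01]]
0.08 10 [[0.005, -0.012], [0.034, 0.001]]
0.09 11 [[0.014, -0.013], [0.043, 0.012]]
0.1 19 [[-0.009, -0.017], [0.046, 0.007]]
0.11 21 [[-0.011, -0.017], [0.056, 0.016]]
0.12 59 [[-0.006, -0.016], [0.063, 0.013]]
0.13 39 [[0.016, -0.019], [0.056, 0.014]]
0.14 40 [[0.014, -0.018], [0.045, 0.016]]
0.15 24 [[0.033, -0.011], [0.041, 0.008]]
wrist
0.03 80 [[-0.01, 0.005], [0.007, 0.01]]
0.04 656 [[-0.013, 0.005], [0.012, 0.01]]
0.05 789 [[-0.013, 0.005], [0.012, 0.01]]
0.06 721 [[-0.013, -0.002], [0.012, 0.01]]
0.07 1805 [[-0.022, -0.008], [0.021, 0.013]]
0.08 6277 [[-0.035, -0.009], [0.033, 0.012]]
0.09 6172 [[-0.041, -0.009], [0.04, 0.015]]
0.1 10180 [[-0.048, -0.005], [0.047, 0.016]]
0.11 12052 [[-0.055, 0.004], [0.054, 0.016]]
0.12 3553 [[-0.058, 0.01], [0.057, 0.018]]
```

send_rows --plan '[[-1,[-2.5,-0.5,0],0],[-1,[-2.6,0,0],0],[-1,[-2.5,0,0],0],[-1,[0,2,0],0],[-1,[0,2,0],0],[-1,[0,1.6,0],0],[-1,[0,0,0],0],[-1,[0,0,0],0]]'

```text
time: 6.45
ee_pos: [0.5061, -0.1871, 0.0931]
tool_rot: [-1.208, 1.21, -1.21]
wrist_force: [-0.7, -0.4, 1.1]
grip_width: -0.0001
```

```bash
python3 -c "
from h import *
R=to([.506,-.187,.092])
p,d=vision.read_camera('wrist'); cv2.imwrite('pics/w6.png',p[:,:,::-1])
"
```

```text
t 6.45 pos [ 0.5061 -0.1871  0.0931] f [-0.7 -0.4  1.1] shift cm [-0.01  0.11 -0.01]
```

View pics/w6.png

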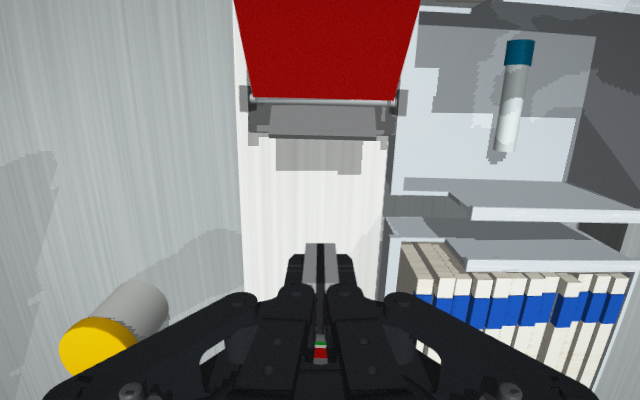

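send_rows --plan '[[-1,[0.8,0,0],0],[-1,[0.8,0,0],0],[-1,[0.6,0,0],0],[-1,[0.6,0,0],0],[-1,[0.6,-0.1,0],0],[-1,[0.6,-0.2,0],0],[-1,[0.6,-0.2,0],0],[-1,[0.6,-0.2,0],0],[-1,[0.6,-0.2,0],0]]'

```text
time: 7.4
ee_pos: [0.5059, -0.2457, 0.102]
tool_rot: [-1.209, 1.21, -1.21]
wrist_force: [0.1, -0.8, -0.7]
grip_width: -0.0004
```

send_rows --plan '[[-1,[0.6,-0.2,0],0],[-1,[0.6,-0.2,0],0],[-1,[0.6,-0.1,0],0],[-1,[0,0,0],0],[-1,[0,0,0],0]]'

```text
time: 7.9
ee_pos: [0.5058, -0.2632, 0.1066]
tool_rot: [-1.208, 1.21, -1.21]
wrist_force: [0.4, 0.5, 0.7]
grip_width: 0.0004
```

```bash
python3 -c "
from h import *
R=to([.506,-.187,.16])
p,d=vision.read_camera('scene'); cv2.imwrite('pics/s7.png',cv2.resize(p[150:300,180:400,::-1],None,fx=3.5,fy=3.5))
"
```

```text
t 7.9 pos [ 0.5058 -0.2632  0.1066] f [0.4 0.5 0.7] shift cm [-7.62 -5.34  0.  ]
```

View pics/s7.png

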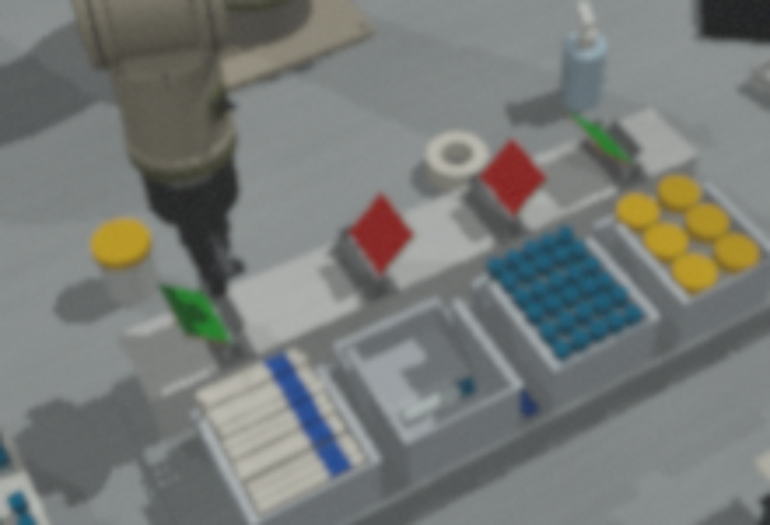

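The packs tag has flipped to green (195,312). I'll back off, rise, and move over to the tubes tag.

send_rows --plan '[[-1,[-2,0,0],0],[-1,[-2,0,0],0],[-1,[0,-4,0],0],[-1,[0,-4,0],0],[-1,[-2,-3,0],0],[-1,[-4,0,0.2],0],[-1,[-4,0,0.2],0],[-1,[-4,0,0.2],0],[-1,[-4,0,0.2],0],[-1,[-4,0,0],0]]'

```text
time: 8.95
ee_pos: [0.514, -0.0012, 0.2168]
tool_rot: [-1.209, 1.209, -1.21]
wrist_force: [1.2, -0.1, 0.0]
grip_width: 0.0002
```

send_rows --plan '[[-1,[-4,0,0],0],[-1,[-4,0,0],0],[-1,[-3,0,0],0],[-1,[0,0,0],0],[-1,[0,0,0],0]]'

```text
time: 9.45
ee_pos: [0.5141, 0.1074, 0.2166]
tool_rot: [-1.21, 1.209, -1.209]
wrist_force: [0.5, -0.8, 0.2]
grip_width: -0.0
```

```bash
python3 -c "
from h import *
R=to([.514,.108,.094]);print(R.round(3),ctrl.state()['q'].round(2))
"
```

```text
t 9.45 pos [0.5141 0.1074 0.2166] f [ 0.5 -0.8  0.2] shift cm [-7.000e-02  1.226e+01 -1.000e-02]
[[ 0. -0.  1.]
 [-1. -0.  0.]
 [ 0. -1. -0.]] [ 0.33  0.16 -0.68  1.66  0.1   1.36 -0.37]
```

send_rows --plan '[[-1,[0,3,0],0],[-1,[0,3,0],0],[-1,[0,3,0],0],[-1,[0,2,0],0],[-1,[0,1.3,0],0],[-1,[0,0,0],0],[-1,[0,0,0],0]]'

```text
time: 10.15
ee_pos: [0.5149, 0.1064, 0.0944]
tool_rot: [-1.208, 1.21, -1.211]
wrist_force: [-0.5, 0.6, 1.3]
grip_width: -0.0002
```

```bash
python3 -c "
from h import *
R=to([.514,.037,.107])
p,d=vision.read_camera('scene'); cv2.imwrite('pics/s8.png',cv2.resize(p[130:280,230:430,::-1],None,fx=3.8,fy=3.8))
"
```

```text
t 10.15 pos [0.5149 0.1064 0.0944] f [-0.5  0.6  1.3] shift cm [ 6.94 -1.26 -0.08]
```

View pics/s8.png

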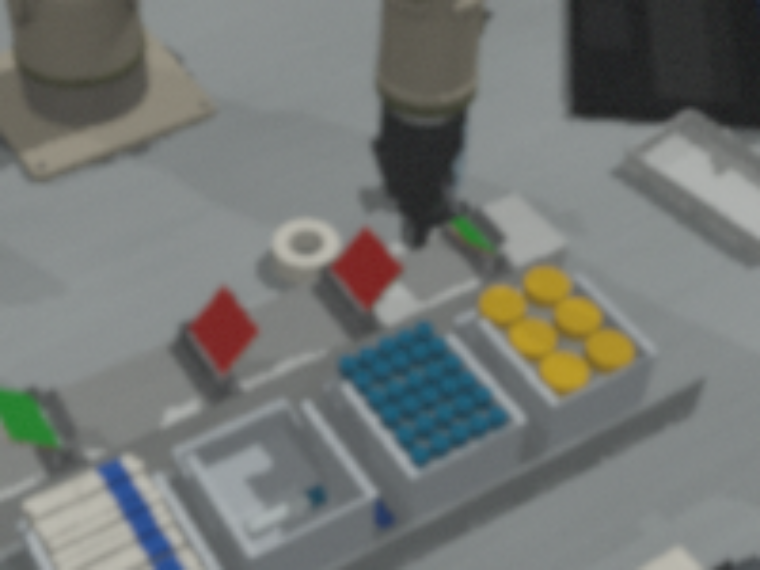

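The finger (415,238) is in the gap between the green tag and the red tubes tag. Now I'll push.

send_rows --plan '[[-1,[0.6,0,0],0],[-1,[0.6,0,0],0],[-1,[0.6,0,0],0],[-1,[0.6,0,0],0],[-1,[0.6,-0.1,0],0],[-1,[0.6,-0.2,0],0],[-1,[0.6,-0.2,0],0],[-1,[0.6,-0.2,0],0],[-1,[0.6,-0.2,0],0]]'

```text
time: 11.1
ee_pos: [0.5144, 0.0523, 0.1029]
tool_rot: [-1.208, 1.21, -1.21]
wrist_force: [-0.5, -0.1, 0.8]
grip_width: -0.0
```

send_rows --plan '[[-1,[0.6,-0.2,0],0],[-1,[0.6,-0.2,0],0],[-1,[0.5,0,0],0],[-1,[0,0,0],0],[-1,[0,0,0],0]]'

```text
time: 11.6
ee_pos: [0.5143, 0.0358, 0.1066]
tool_rot: [-1.209, 1.21, -1.21]
wrist_force: [0.3, 0.0, -0.4]
grip_width: 0.0002
```

```bash
python3 -c "
from h import *
R=to([.514,.037,.107])
p,d=vision.read_camera('scene'); cv2.imwrite('pics/s9.png',cv2.resize(p[130:280,230:430,::-1],None,fx=3.8,fy=3.8))
"
```

```text
t 11.6 pos [0.5143 0.0358 0.1066] f [ 0.3  0.  -0.4] shift cm [-0.12 -0.04 -0.03]
```

View pics/s9.png

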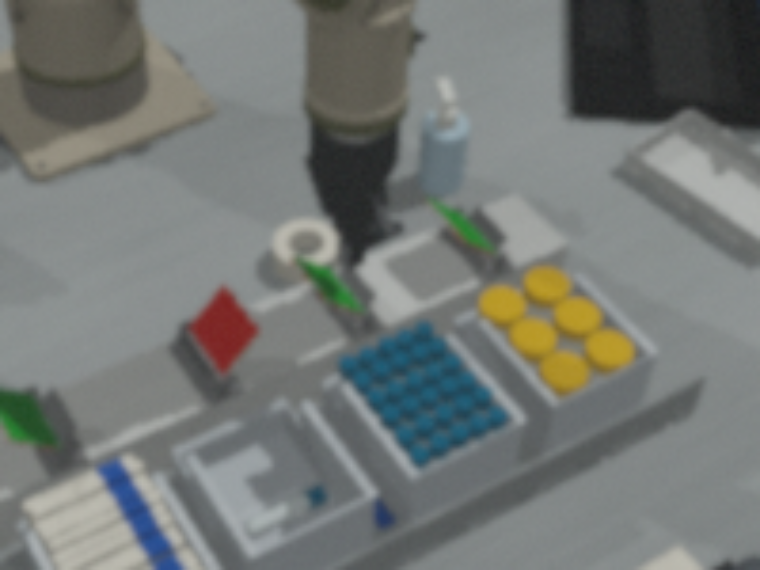

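The tubes tag has flipped to green (335,285). Now I'll retreat, rise clear, and check everything.

send_rows --plan '[[-1,[-1.5,0,0],0],[-1,[-1.5,-1,0],0],[-1,[0,-4,0],0],[-1,[0,-4,0],0],[-1,[0,-4,0],0],[-1,[0,-3,-3],0],[-1,[0,0,-4],0],[-1,[0,0,-3],0],[-1,[0,0,0],0],[-1,[0,0,0],0]]'

```text
time: 12.65
ee_pos: [0.4144, 0.0666, 0.2676]
tool_rot: [-1.208, 1.208, -1.211]
wrist_force: [0.4, 0.2, -0.1]
grip_width: 0.0002
```

Run:
```python
from h import *
to([.4,.06,.25])
p,d=vision.read_camera("top");m=vision.camera_model("top")
ps,_=vision.read_camera("scene"); cv2.imwrite("pics/s10.png",ps[:,:,::-1]); cv2.imwrite("pics/t10.png",p[:,:,::-1])
hsv=cv2.cvtColor(p,cv2.COLOR_RGB2HSV)
red=((hsv[...,0]<8)|(hsv[...,0]>172))&(hsv[...,1]>130)&(hsv[...,2]>50)
gr=(hsv[...,0]>45)&(hsv[...,0]<75)&(hsv[...,1]>120)
for nm,k in(("red",red),("green",gr)):
    k[:185]=0;k[222:]=0
    n,l,s,c=cv2.connectedComponentsWithStats(k.astype(np.uint8))
    for i in range(1,n):
        if s[i,4]<30: continue
        v,u=np.where(l==i); P=deproj(m,np.c_[u,v],d[v,u]); print(nm,P.mean(0).round(3),np.polyfit(P[:,1],P[:,2],1)[0].round(2))
a=np.load("top1.npz")["p"]; df=np.abs(a.astype(int)-p).max(2)>60
cv2.imwrite("pics/diff.png",df.astype(np.uint8)*255)
```

```text
t 12.65 pos [0.4144 0.0666 0.2676] f [ 0.4  0.2 -0.1] shift cm [ 0.65  1.76 -1.44]
red [ 0.51  -0.093  0.131] 3.78
green [0.517 0.164 0.13 ] -4.55
green [0.513 0.015 0.134] -2.34
green [ 0.505 -0.285  0.126] -0.93
```

View pics/t10.png

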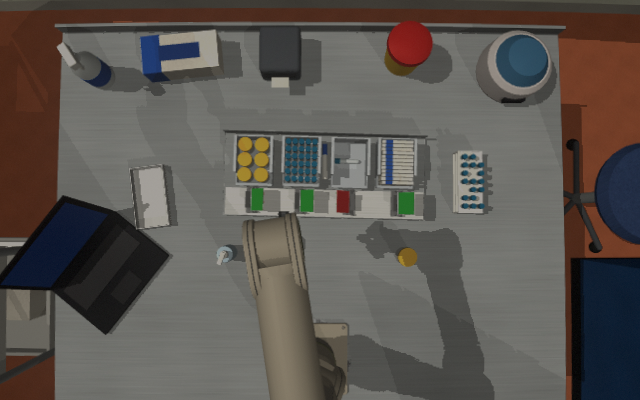

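View pics/diff.png

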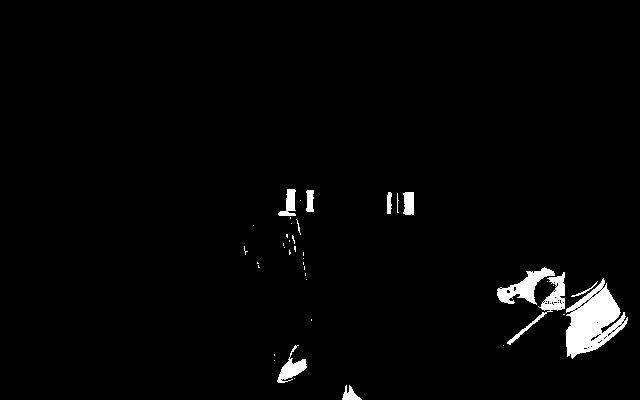

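View pics/s10.png

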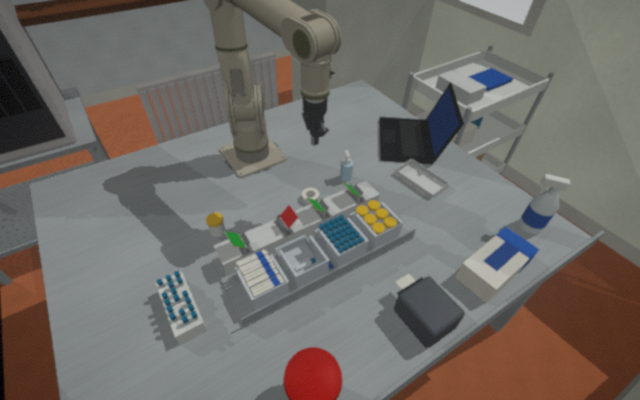

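Top view: green, green, red, green (257, 307, 344 and 406 along row ~200). Only the two flipped tags and the arm changed against the first picture. The odd slopes come from zero-depth pixels I didn't filter out this time; the tag positions are as they should be. Handing in.

```bash
python3 -c "
from plant import ctrl
print(ctrl.close_job())"
```

```text
the job is handed in; nothing more can be done
None
```

The tags now match the bins, and I handed the job in at about 12.7 s. I pushed over the two wrong tags, in front of the packs and tubes bins, from red to green. The pots tag was already green and the empty bin's tag already red, so I left both alone.

**Final checks:**
- From left to right, the tags read green, green, red, green, matching pots, tubes, bare and packs.
- A before/after comparison of the top view showed changes only at the two flipped tags and the arm. The label roll was partly hidden by the arm in that view, but the scene view shows it where it was.
- Wrist force stayed near zero in every reading, and the arm ended raised clear of the rack.

**What disagreed:**
- **Fingertip:** the real shut fingertip sits about 38 mm behind the reported tool point. My first pass at the packs tag therefore went over it without contact. I measured the offset with the scene and wrist cameras, and the repeat push, made deeper, worked.
- **Tag angles:** my last slope check gave wrong values for three of the four tags, most likely because I didn't filter out pixels with no depth reading. The final tag states rest on colour and position instead.

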